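Load the UV curing station with tacky printed coasters

ROBOT

A 6-joint arm with a two-finger parallel gripper is mounted at the origin on a cart in front of the work surface, level with it; the furniture and walls round the work are solid. World frame = base frame: x ahead of the robot, y to its left, z up, the work surface at z = 0. Lengths are in m, angles in rad, forces in N, time in s.
With the tool pointing down it reaches from about 0.325 to 0.85 m from the base axis. Payload 4.4 kg.
Tool frame: the origin (TCP) lies midway between the tips of the shut fingers; the grasp point (between the pads) lies 19 mm behind it; z points along the fingers, y is the line along which they close (so a half turn about z gives the same grasp; the last joint's range is limited). The gripper opens to 94 mm and grips with 3 to 60 N. Pads are 16 mm wide; open, the fingers measure 119 mm over their backs; the gripper's body (75 mm by 177 mm) begins 78 mm behind the grasp point.
Start: joints at [-1.484, 0.207, 1.542, -0, 1.393, -0.15], TCP at [0.135, -0.559, 0.205] pointing down, gripper open.
Joint ranges: [-2.73, 2.73], [-0.86, 2.22], [0.23, 2.46], [-1.11, 4.25], [0.08, 2.63], [-2.82, 2.82]. Speed limits (rad/s): [2.79, 2.79, 3.14, 3.14, 3.14, 3.14].

INTERFACE

Orientations are given as [roll, pitch, yaw] about the fixed x, y, z axes, in that order (R = Rz(yaw) Ry(pitch) Rx(roll)).
In Python, from workcell import * gives the robot as it stands.
- The arm moves only by the tool drive_tool, never from a script. Its argument "increments" is a list of rows, each a list of 3 entries, a list of its own where there are three numbers: the closure, from 0 (fully open) to 1 (shut), then the shift along the tool's x, y, z in cm, then the turn, a rotation vector about the tool's x, y, z in rad. A call has 1 to 12 rows; each row is the pose to reach, as a shift and turn from the pose commanded when the call began, along the tool's axes at that moment; what a row does not reach only later rows make up. A row lasts 1/8 s, in which the tool goes at most 62.5 mm and 10.7 degrees, less where a joint would pass 70% of its speed; a pose out of reach is approached as far as the arm can. A call with a gripper value outside its range is refused whole. The fingers move at their own pace and stop on an object; "squeeze" is the grip in N (left out, the last holds). Time passes only in rows, so rows that repeat a pose let the fingers close. It gives the time, the measured TCP pose, the force, the opening and the grip force at its end, in the units of the state.
- sense(): the state, without advancing time (a new reading comes with each control period).
- snapshot(name): name is "side" or "top"; returns the picture (384x512x3 uint8, red, green, blue); there is no depth.
- camera_model(name): a dict with "fx", "fy", "cx", "cy" (pixels), "rvec" (rotation vector, rad) and "tvec" (3), from world to camera coordinates, as OpenCV has them. Camera axes: x right, y down, z forward; pixel columns grow to the right and rows downward; lengths in m; the calibration is good to about 2 mm. A picture is of the moment at which its call begins. camera_model takes no time and is no camera call.
- hand_in(): hands the job in; it is judged then, once.
The state is a dict: "t": time; "joint_positions": joint angles; "joint_velocities": joint speeds; "effort": joint torques, N m; "ee_pos": TCP position; "tcp_rot": TCP orientation; "force": force on the tool from outside, world axes, zero at the start; "wrist_torque": the same for the moment, N m; "finger_gap": finger opening in m; "finger_force": force on a finger pad.
Only numpy, scipy, OpenCV 4.12 (cv2) and the standard library are available. Lean on these libraries where they do the work, as an engineer would, in place of code of your own. Each camera call takes 0.05 s, during which the arm holds its last target. There are 200 camera calls.

TASK

Load the curing station and start it. The blue coasters on the mat are fresh from the resin printer and still tacky: slide the lifter under each one, between its feet, carry it over and set it feet down on the metal bed under the amber hood, and never touch a blue coaster with the gripper itself; if a finished white coaster is still on the bed, move it to the cork pad. Then, with every blue coaster inside, shut the hood fully, press the green start button on top of it, and leave the lifter back on its rest.

Things in the scene. Friction and masses are not known exactly. Their poses are not given: they have to be found in the camera images.
- blue_a: Tacky blue printed coaster (absent: None). Square plate 80 x 80 x 5 mm on four stub feet 11 mm in diameter and 9 mm tall, whose centres stand at +-32 mm in its x and y, so a blade up to about 50 mm wide passes below the plate from any of its four sides. Total height 14 mm, 50 g. Origin: centre, at the bottom of the feet; z up when it stands on its feet. At the start it stands on the fixed black mat, 240 x 344 mm and 7 mm thick, on the desk opposite the station.
- blue_b: Another tacky blue coaster, like blue_a (absent: None).
- blue_c: Another tacky blue coaster, like blue_a (absent: None).
- white: Finished, hard white coaster of the same shape as blue_a, on the station's bed under the hood at the start (absent: None). It may be touched.
- lifter: Cranked turner, 120 g. Steel blade 100 mm long (its x -50 to +50 mm), 40 mm wide and 2.4 mm thick; the neck rises from the blade's rear end (x -46 to -65 mm) to a level wooden handle 122 mm long (x -55 to -177 mm), 18 mm wide in y and 24 mm tall, its centre line 66 mm above the blade's underside. Origin: under the blade's centre; x points from the handle to the blade's tip, z up.
- lifter_grip (a point): Point on the handle's centre line to grip from above across the handle's 18 mm width: 100 mm behind and 66 mm above the lifter's origin. Axes as the lifter's.
- rest_home (a point): Where the lifter's origin lies, and its axes point, when it is home on its rest: the blade flat on a grey plate 4 mm thick, 110 x 60 mm, centred here, and the handle lying in a notched post (14 mm long, 36 mm wide, cheeks up to 70 mm above the desk, notch 27 mm wide) that stands 150 mm behind this point. The rest is fixed.
- bed (a point): Centre of the station's metal bed, 30 mm above the desk; the room under the hood is 152 mm deep (x) and 304 mm wide (y), centred here, 48 mm high. The bed is flat, with a curb 5 mm high along its two sides (inner faces at y = +-147 mm) and its back (x = +71 mm); at the front (-x) it has no rim and goes on level as a 35 mm grey apron outside the hood. x points away from the robot, to the hinge. The station is fixed; it stands to the left or to the right.
- hood (a joint): Angle of the amber hood: 0 shut, 1.75 fully open (rad), opening upward about the hinge along the station's rear edge. It is 160 mm deep and 312 mm wide, its top 52 mm above the bed. The stiff hinge stays at any angle and takes about 3 to 6 N at the handle.
- hood_hinge (a point): Middle of the hood's hinge line, 80 mm behind the bed's centre at bed height; it turns with the hood, and the hinge line is its y axis.
- hood_handle (a point): Middle of the hood's handle, a level round steel bar about 10 mm thick and 110 mm long in y between its two posts, 35 mm in front of the hood's front face and (shut) 34 mm above the bed; 195 mm before and 34 mm above the hinge line in the hood's own frame. Can be pinched from above, the fingers before and behind the bar; the bar then turns between them as the hood swings.
- start_button (a joint): Travel of the green start button on the hood's top: 0 up, 0.006 fully down (m). It springs back; about 5 N presses it fully, and it works from half travel.
- start_button_top (a point): Centre of the green button's cap (28 mm in diameter), in the middle of the hood's top; pressed toward the hood, straight down when the hood is shut.
- pad (a point): Centre of the top face of the fixed cork pad, 100 x 100 mm, 3 mm thick, on the desk.
- pen_cube: White pierced pen holder with pens, 82 x 84 x 145 mm, a bystander standing behind the work; leave it alone. Origin: centre of its underside.
- clip_tin: Round tin with a green lid, 69 mm across, 27 mm high, a bystander standing behind the work; leave it alone. Origin: centre of its underside.
Mind the look-alikes: they are no part of the job. What is shaped like the blue_a but yellow is not meant. Of the things shaped like the part that bears pad, the cork one is meant.

How it is judged:
By the outcome, as a careful person would: the job done as asked, in the order asked, and still so for the second after the job is handed in, with the robot touching nothing.
Of blue_a, blue_b, blue_c, white only 3 to 4 are there at a start; the rules pass over those that are not, and their reading is None.
At some moment in a run one of blue_a, blue_b, blue_c, white may be knocked a few centimetres aside while the robot is not near it.
It also fails if it takes over 210 s, if anything falls off the work surface, if the arm or the gripper's body presses on something with over 40 N, if the wrist force passes 120 N, or if a joint passes its speed limit or range.

## Working session

There is one attempt and no reset: what is moved stays moved. The work goes in short steps, Python scripts to look and compute and a tool call to move; the robot and the scene stay as the last step left them, time stands still between calls to the robot, and variables do not carry over. Pictures are saved under pics/ and viewed, at most 14 in all, crops included, and the job is handed in when it is done.

Besides the shell and the picture viewer there is one more tool, called after "Emit:" in YAML: its name, and indented under it one key for each argument. drive_tool: Moves the arm, as the interface text tells. Its arguments: {"type":"object","properties":{"increments":{"type":"array","items":{"type":"array"}},"squeeze":{"type":"number"}},"required":["increments"]}

```bash
mkdir -p pics; cat > h.py <<'E'
from workcell import *
import numpy as np, cv2
def snap(name,fn):
    im=snapshot(name); cv2.imwrite('pics/'+fn,cv2.cvtColor(im,cv2.COLOR_RGB2BGR)); return im
def cam(n):
    m=camera_model(n); R=cv2.Rodrigues(np.array(m['rvec'],float))[0]; return m,R,np.array(m['tvec'],float).ravel()
def ray(n,u,v,z):
    m,R,t=cam(n); c=-R.T@t; d=R.T@np.array([(u-m['cx'])/m['fx'],(v-m['cy'])/m['fy'],1]); return c+d*(z-c[2])/d[2]
def proj(n,p):
    m,R,t=cam(n); q=R@np.array(p,float)+t; return m['fx']*q[0]/q[2]+m['cx'],m['fy']*q[1]/q[2]+m['cy']
E
python3 - <<'E'
from h import *
a=snap('top','t0.png');b=snap('side','s0.png')
for n in('top','side'):
    m,R,t=cam(n);print(n,m['fx'],-R.T@t,R[2])
s=sense();print(s['t'],s['ee_pos'],s['tcp_rot'],s['finger_gap'])
E
```

```text
top 441.87385864605176 [0.43464908 0.01664155 1.45515739] [ 0.11305658  0.00720691 -0.99356241]
side 415.048947590947 [0.52502946 1.02624326 0.80443027] [ 0.05430072 -0.81113955 -0.58232642]
0.1 [ 0.13535839 -0.55811258  0.20442586] [-3.13961950e+00 -2.50892046e-04  2.37828662e-01] 0.09390825713764979
```

View pics/t0.png

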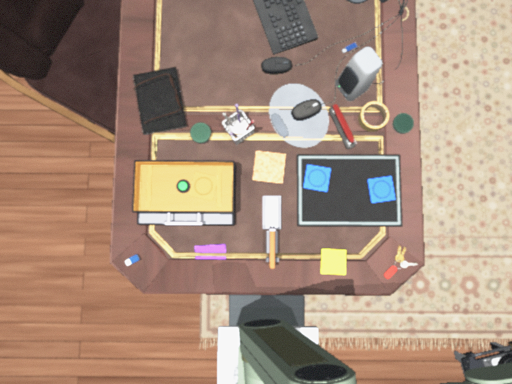

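View pics/s0.png

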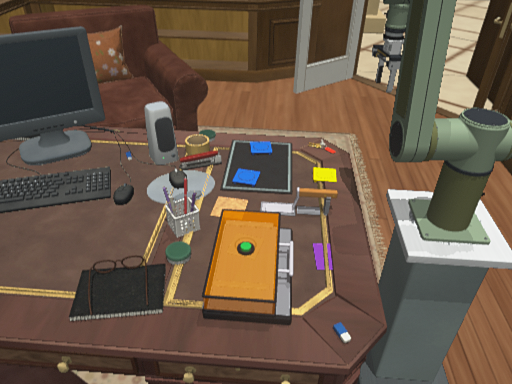

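The top view shows the station on the left (hood shut, handle at about (185,218)), two blues at (317,178) and (382,189), the lifter at (272,230), the cork pad at (269,166) and the button at (183,186). The white coaster is presumably under the hood. Now I'll measure.

```bash
cat >> h.py <<'E'
def blob(im,lo,hi,roi,z,n='top',amin=30):
    hsv=cv2.cvtColor(im,cv2.COLOR_RGB2HSV); m=cv2.inRange(hsv,np.array(lo),np.array(hi))
    k=np.zeros_like(m);x0,y0,x1,y1=roi;k[y0:y1,x0:x1]=m[y0:y1,x0:x1]
    out=[]
    for c in cv2.findContours(k,cv2.RETR_EXTERNAL,cv2.CHAIN_APPROX_NONE)[0]:
        if cv2.contourArea(c)<amin: continue
        w=np.array([ray(n,p[0][0],p[0][1],z)[:2] for p in c],np.float32)
        r=cv2.minAreaRect(w); mo=cv2.moments(c)
        out.append((np.round(r[0],4),np.round(r[1],3),round(r[2],1),np.round(ray(n,mo['m10']/mo['m00'],mo['m01']/mo['m00'],z)[:2],4),cv2.contourArea(c)))
    return out
E
python3 - <<'E'
from h import *
im=cv2.cvtColor(cv2.imread('pics/t0.png'),cv2.COLOR_BGR2RGB)
print('blue',blob(im,(95,120,120),(115,255,255),(295,150,405,230),.021))
print('button',blob(im,(50,100,60),(80,255,255),(170,170,200,200),.085))
print('hood',blob(im,(12,120,120),(28,255,255),(130,155,240,215),.082,amin=500))
print('pad',blob(im,(10,40,170),(25,150,255),(250,145,290,190),.003))
print('blade',blob(im,(0,0,150),(180,50,255),(255,190,285,235),.006))
print('handle',blob(im,(10,120,120),(22,255,255),(262,225,282,272),.08))
hsv=cv2.cvtColor(im,cv2.COLOR_RGB2HSV)
for p in [(269,166),(272,210),(272,250),(150,218),(185,218),(204,186)]:print(p,hsv[p[1],p[0]])
for n,p in [('mat tl',(299,156)),('tr',(399,155)),('br',(401,224)),('bl',(299,225))]:print(n,ray('top',*p,.007)[:2])
cv2.imwrite('pics/t0c.png',cv2.resize(cv2.cvtColor(im,cv2.COLOR_RGB2BGR)[145:275,120:300],None,fx=4,fy=4,interpolation=cv2.INTER_CUBIC))
E
```

```text
blue [(array([ 0.5911, -0.3664]), array([0.084, 0.085]), 8.4, array([ 0.5909, -0.3664]), 625.0), (array([ 0.6274, -0.1573]), array([0.085, 0.085]), 80.3, array([ 0.6273, -0.1574]), 615.0)]
button [(array([0.5924, 0.2697]), array([0.029, 0.028]), 1.4, array([0.5923, 0.2696]), 64.5)]
hood [(array([0.5931, 0.2695]), array([0.155, 0.308]), 0.2, array([0.6302, 0.3333]), 503.5)]
pad [(array([ 0.6664, -0.0007]), array([0.107, 0.106]), 83.8, array([ 0.6662, -0.0009]), 949.0)]
blade [(array([ 0.5074, -0.0086]), array([0.128, 0.066]), 0.3, array([ 0.5132, -0.0089]), 682.0)]
handle []
(269, 166) [ 27  42 247]
(272, 210) [  0   0 247]
(272, 250) [ 21 106 246]
(150, 218) [114   5 240]
(185, 218) [113   4 241]
(204, 186) [ 26  94 245]
mat tl [ 0.70172861 -0.10093533]
tr [ 0.7064309 -0.4326019]
br [ 0.47818607 -0.43222156]
bl [ 0.47324927 -0.09987343]
```

View pics/t0c.png

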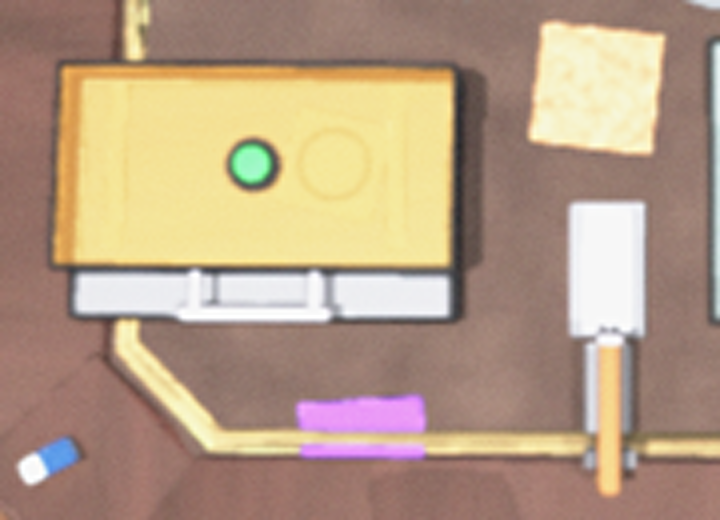

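```bash
cat >> h.py <<'E'
from scipy.spatial.transform import Rotation as Ro
def go(*wps):
    "wps: (x,y,z,yaw) world, tool down -> shift cm, turn in the tool axes now"
    s=sense(); R=Ro.from_euler('xyz',s['tcp_rot']); p=np.array(s['ee_pos'])
    print('now',round(s['t'],2),np.round(p,4),np.round(s['tcp_rot'],3),'gap',round(s['finger_gap'],4))
    for w in wps:
        d=R.inv().apply(np.array(w[:3])-p)*100; r=(R.inv()*Ro.from_euler('xyz',[np.pi,0,w[3]])).as_rotvec()
        print(w,'->',np.round(d,2).tolist(),np.round(r,3).tolist())
E
python3 - <<'E'
from h import *
print('handle',ray('top',183.6,223.3,.064)); print('white',ray('top',204,186,.044))
print('lifter grip y',ray('top',272.2,250,.08),ray('top',272.2,266,.08))
print('lookalike? purple',ray('top',210,251,0))
go((.42,-.2,.25,.9),(.478,.27,.16,1.571),(.478,.27,.045,1.571))
E
```

```text
handle [0.47521321 0.2671263  0.064     ]
white [0.59576057 0.20799673 0.044     ]
lifter grip y [ 0.39411591 -0.01111304  0.08      ] [ 0.34549421 -0.0112203   0.08      ]
lookalike? purple [0.38742109 0.19017045 0.        ]
now 0.1 [ 0.1354 -0.5581  0.2044] [-3.14  -0.     0.238] gap 0.0939
(0.42, -0.2, 0.25, 0.9) -> [36.1, -28.11, -4.49] [-0.002, -0.001, -0.662]
(0.478, 0.27, 0.16, 1.571) -> [52.81, -72.4, 4.6] [-0.002, -0.002, -1.333]
(0.478, 0.27, 0.045, 1.571) -> [52.81, -72.38, 16.1] [-0.002, -0.002, -1.333]
```

Emit:
drive_tool:
  increments:
    - [0,[36,-28,-4.5],[0,0,-0.66]]
    - [0,[36,-28,-4.5],[0,0,-0.66]]
    - [0,[36,-28,-4.5],[0,0,-0.66]]
    - [0,[36,-28,-4.5],[0,0,-0.66]]
    - [0,[36,-28,-4.5],[0,0,-0.66]]
    - [0,[36,-28,-4.5],[0,0,-0.66]]
    - [0,[36,-28,-4.5],[0,0,-0.66]]
    - [0,[36,-28,-4.5],[0,0,-0.66]]
    - [0,[52.7,-72.3,4.5],[0,0,-1.33]]
    - [0,[52.7,-72.3,4.5],[0,0,-1.33]]
    - [0,[52.7,-72.3,4.5],[0,0,-1.33]]
    - [0,[52.7,-72.3,4.5],[0,0,-1.33]]

```text
t: 1.6
ee_pos: [0.4491, 0.0438, 0.2032]
tcp_rot: [3.141, 0.0, 1.572]
force: [1.2, -0.2, 0.2]
finger_gap: 0.0939
finger_force: 0.0
```

```bash
python3 - <<'E'
from h import *
go((.477,.269,.16,1.571),(.477,.269,.045,1.571))
E
```

```text
now 1.6 [0.4491 0.0438 0.2032] [3.141 0.    1.572] gap 0.0939
(0.477, 0.269, 0.16, 1.571) -> [22.52, 2.81, 4.32] [0.0, 0.0, 0.001]
(0.477, 0.269, 0.045, 1.571) -> [22.52, 2.81, 15.82] [0.0, 0.0, 0.001]
```

Emit:
drive_tool:
  increments:
    - [0.68,[22.5,2.8,4.3],[0,0,0]]
    - [0.68,[22.5,2.8,4.3],[0,0,0]]
    - [0.68,[22.5,2.8,4.3],[0,0,0]]
    - [0.68,[22.5,2.8,4.3],[0,0,0]]
    - [0.68,[22.5,2.8,4.3],[0,0,0]]
    - [0.68,[22.5,2.8,8],[0,0,0]]
    - [0.68,[22.5,2.8,12],[0,0,0]]
    - [0.68,[22.5,2.8,15.8],[0,0,0]]
    - [1,[22.5,2.8,15.8],[0,0,0]]
    - [1,[22.5,2.8,15.8],[0,0,0]]
    - [1,[22.5,2.8,15.8],[0,0,0]]
    - [1,[22.5,2.8,15.8],[0,0,0]]
  squeeze: 15

```text
t: 3.1
ee_pos: [0.4781, 0.2665, 0.0471]
tcp_rot: [3.141, 0.0, 1.568]
force: [-5.2, -2.8, 2.8]
finger_gap: 0.0106
finger_force: 15.0
```

Emit:
drive_tool:
  increments:
    - [1,[0,0.7,-2.9],[0,0,0]]
    - [1,[0,1.9,-5.6],[0,0,0]]
    - [1,[0,3.4,-8.1],[0,0,0]]
    - [1,[0,5.3,-10.4],[0,0,0]]
    - [1,[0,7.5,-12.4],[0,0,0]]
    - [1,[0,10.0,-14.0],[0,0,0]]
    - [1,[0,12.7,-15.2],[0,0,0]]
    - [1,[0,15.6,-16.0],[0,0,0]]
    - [1,[0,18.5,-16.4],[0,0,0]]
    - [1,[0,21.5,-16.3],[0,0,0]]
    - [1,[0,24.4,-15.8],[0,0,0]]
    - [1,[0,24.4,-15.8],[0,0,0]]

```text
t: 4.6
ee_pos: [0.726, 0.2655, 0.2053]
tcp_rot: [3.134, -0.001, 1.566]
force: [3.8, -0.2, 1.6]
finger_gap: 0.0105
finger_force: 15.0
```

Emit:
drive_tool:
  increments:
    - [0.6,[0,0,0],[0,0,0]]
    - [0.6,[0,0,0],[0,0,0]]
    - [0.6,[0,0,-3],[0,0,0]]
    - [0.6,[0,0,-7],[0,0,0]]
    - [0.6,[0,-5,-7],[0,0,0.3]]
    - [0.6,[-10,-12,-7],[0,0,0.6]]
    - [0.6,[-15,-20,-7],[0,0,0.9]]
    - [0.6,[-20,-25,-6],[0,0,1.2]]
    - [0.6,[-25,-30,-3],[0,0,1.57]]
    - [0.6,[-27.6,-31.2,0],[0,0,1.57]]
    - [0.6,[-27.6,-31.2,3],[0,0,1.57]]
    - [0.6,[-27.6,-31.2,3],[0,0,1.57]]

```text
t: 6.1
ee_pos: [0.4052, -0.009, 0.1715]
tcp_rot: [-3.14, 0.003, 0.061]
force: [0.4, -0.3, 0.3]
finger_gap: 0.0378
finger_force: 0.0
```

```bash
python3 - <<'E'
from h import *
im=snap('side','s1.png'); b=snap('top','t1.png')
cv2.imwrite('pics/c1.png',np.hstack([cv2.imread('pics/s1.png')[150:350,150:400],cv2.imread('pics/t1.png')[100:300,110:410]]))
go((.413,-.010,.051,0))
E
```

```text
now 6.2 [ 0.4044 -0.0089  0.1708] [-3.139  0.007  0.065] gap 0.0376
(0.413, -0.01, 0.051, 0) -> [0.93, 0.19, 11.98] [-0.002, 0.007, 0.065]
```

View pics/c1.png

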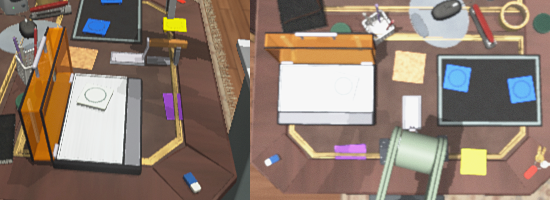

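Emit:
drive_tool:
  increments:
    - [0.6,[0.9,0.2,3],[0,0,0.065]]
    - [0.6,[0.9,0.2,7],[0,0,0.065]]
    - [0.6,[0.9,0.2,10],[0,0,0.065]]
    - [0.6,[0.9,0.2,12],[0,0,0.065]]
    - [0.6,[0.9,0.2,12],[0,0,0.065]]
    - [0.6,[0.9,0.2,12],[0,0,0.065]]

```text
t: 6.95
ee_pos: [0.4198, -0.0101, 0.055]
tcp_rot: [3.141, -0.002, 0.005]
force: [0.8, -0.1, 0.7]
finger_gap: 0.0375
finger_force: 0.0
```

```bash
python3 - <<'E'
from h import *
go((.413,-.010,.051,0))
a=cv2.imread('pics/t1.png')[155:235,120:245]; b=cv2.imread('pics/s1.png')[215:325,195:300]
def en(x):
    x=x.astype(np.float32); x=np.clip((x-170)*3,0,255).astype(np.uint8); return cv2.resize(x,(400,350),interpolation=cv2.INTER_CUBIC)
cv2.imwrite('pics/c2.png',np.hstack([en(a),en(b)]))
E
```

```text
now 6.95 [ 0.4198 -0.0101  0.055 ] [ 3.141e+00 -2.000e-03  5.000e-03] gap 0.0375
(0.413, -0.01, 0.051, 0) -> [-0.68, -0.01, 0.4] [0.0, -0.002, 0.005]
```

View pics/c2.png

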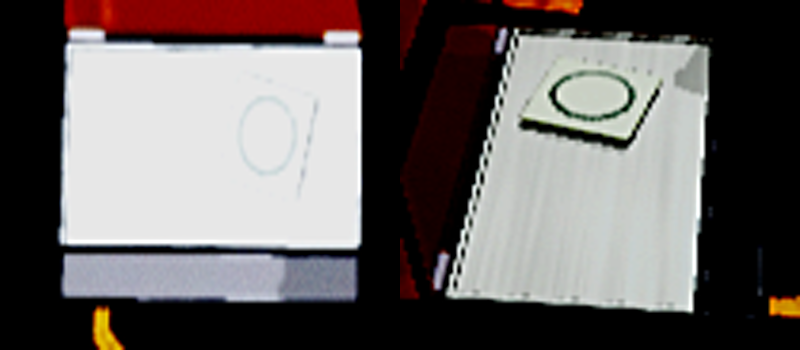

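Emit:
drive_tool:
  increments:
    - [0.6,[-0.7,0,0.4],[0,0,0]]
    - [0.6,[-0.7,0,0.4],[0,0,0]]
    - [1,[-0.7,0,0.4],[0,0,0]]
    - [1,[-0.7,0,0.4],[0,0,0]]
    - [1,[-0.7,0,0.4],[0,0,0]]
    - [1,[-0.7,0,0.4],[0,0,0]]
  squeeze: 55

```text
t: 7.7
ee_pos: [0.4116, -0.0106, 0.05]
tcp_rot: [3.141, -0.0, 0.003]
force: [-0.2, 0.5, 2.2]
finger_gap: 0.0174
finger_force: 55.0
```

```bash
python3 - <<'E'
from h import *
print('ring',ray('side',245.7,245.2,.044),ray('top',203.4,185.9,.044))
P=[ray('side',*p,.044)[:2] for p in[(226.5,252.7),(254.6,258.4),(263.5,239.2)]]
for a,b in((0,1),(1,2)):
    d=P[b]-P[a];print(P[a],np.linalg.norm(d),np.degrees(np.arctan2(d[1],d[0])))
a=ray('top',219.1,177.2,.044);b=ray('top',213.4,200,.044);d=(a-b)[:2];print(d,np.degrees(np.arctan2(d[1],d[0])),np.linalg.norm(d))
go((.413,-.01,.05,0))
E
```

```text
ring [0.59488412 0.21183182 0.044     ] [0.59607573 0.20993526 0.044     ]
[0.64213184 0.24499934] 0.0758424160477176 169.45805467964564
[0.56756956 0.25887511] 0.07758219268065294 -103.90532771141802
[ 0.07380371 -0.01711695] -13.057495105020683 0.07576263746814622
now 7.7 [ 0.4116 -0.0106  0.05  ] [ 3.141e+00 -0.000e+00  3.000e-03] gap 0.0174
(0.413, -0.01, 0.05, 0) -> [0.14, -0.06, -0.0] [0.0, -0.0, 0.003]
```

Emit:
drive_tool:
  increments:
    - [1,[0,0,-1],[0,0,0]]
    - [1,[0,0,-4],[0,0,0]]
    - [1,[0,0,-8],[0,0,0]]
    - [1,[0,-3,-11],[0,0,0]]
    - [1,[0,-8,-11],[0,0,0.1]]
    - [1,[-1,-14,-11],[0,0,0.2]]
    - [1,[-2,-20,-11],[0,0,0.21]]
    - [1,[-2.3,-25,-10],[0,0,0.21]]
    - [1,[-2.3,-26.6,-8],[0,0,0.21]]
    - [1,[-2.3,-26.6,-5],[0,0,0.21]]
    - [1,[-2.3,-26.6,-5],[0,0,0.21]]
    - [1,[-2.3,-26.6,-5],[0,0,0.21]]

```text
t: 9.2
ee_pos: [0.3882, 0.2556, 0.1007]
tcp_rot: [-3.141, -0.001, -0.208]
force: [0.5, -0.3, -1.5]
finger_gap: 0.0173
finger_force: 55.0
```

```bash
cat >> h.py <<'E'
OFF=np.array([-.101,-.001,.046])
def lift(*ws):
    "ws: lifter origin x,y,z,yaw, then back distance m"
    go(*[tuple(np.round(np.array(w[:3])+Ro.from_euler('z',w[3]).apply(OFF-np.array([w[4],0,0])),4))+(w[3],) for w in ws])
E
python3 - <<'E'
from h import *
snap('top','t2.png'); snap('side','s2.png')
lift((.5955,.211,.033,-.21,.11),(.5955,.211,.033,-.21,0))
cv2.imwrite('pics/c3.png',cv2.resize(np.hstack([cv2.imread('pics/s2.png')[190:330,190:340],cv2.imread('pics/t2.png')[150:290,120:270]]),None,fx=2.6,fy=2.6,interpolation=cv2.INTER_CUBIC))
E
```

```text
now 9.3 [0.3889 0.2557 0.1013] [-3.14e+00 -2.00e-03 -2.08e-01] gap 0.0177
(np.float64(0.3889), np.float64(0.254), np.float64(0.079), -0.21) -> [0.03, 0.17, 2.23] [-0.002, -0.002, 0.002]
(np.float64(0.4965), np.float64(0.2311), np.float64(0.079), -0.21) -> [11.03, 0.19, 2.26] [-0.002, -0.002, 0.002]
```

View pics/c3.png

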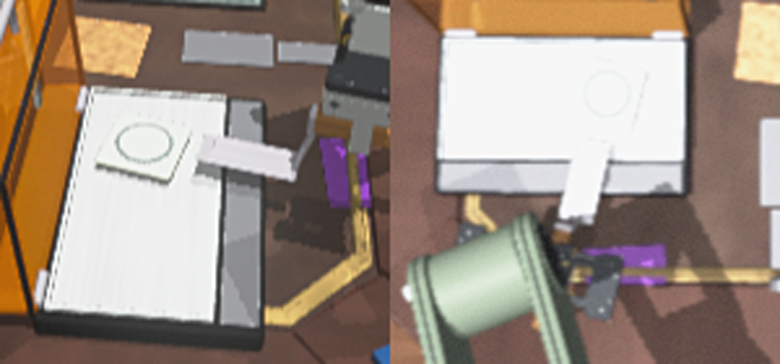

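```bash
python3 - <<'E'
from h import *
print(ray('side',266,250,.0577),'expect .5366 .2253'); print([proj('side',(.5366,.2253,.0577))])
print('tip top',ray('top',120+(595-390)/2.6,150+141/2.6,.0577))
E
```

```text
[0.53969547 0.239487   0.0577    ] expect .5366 .2253
[(np.float64(267.4641871637788), np.float64(246.31837812350273))]
tip top [0.53592975 0.22135345 0.0577    ]
```

Emit:
drive_tool:
  increments:
    - [1,[0,0.2,1.2],[0,0,0]]
    - [1,[0,0.2,2.2],[0,0,0]]
    - [1,[0,0.2,2.2],[0,0,0]]

```text
t: 9.68
ee_pos: [0.3865, 0.253, 0.0767]
tcp_rot: [3.14, 0.002, -0.208]
force: [-0.1, 0.3, -1.2]
finger_gap: 0.0176
finger_force: 55.0
```

```bash
python3 - <<'E'
from h import *
snap('side','s3.png'); snap('top','t3.png')
cv2.imwrite('pics/c4.png',np.hstack([cv2.resize(cv2.imread('pics/s3.png')[215:285,225:305],(400,350),interpolation=cv2.INTER_CUBIC),cv2.resize(cv2.imread('pics/t3.png')[170:240,165:245],(400,350),interpolation=cv2.INTER_CUBIC)]))
s=sense();print(s['ee_pos'],s['tcp_rot'],s['force'])
u=Ro.from_euler('z',s['tcp_rot'][2]);o=np.array(s['ee_pos'])-u.apply(OFF);print(o)
for p in[(50,20),(50,-20),(-46,20),(-46,-20)]:
    q=o+u.apply([p[0]/1e3,p[1]/1e3,.0024]); a=np.array(proj('side',q));b=np.array(proj('top',q));print(p,np.round((a-[225,215])*5),np.round((b-[165,170])*5)+[400,0])
E
```

```text
[0.38698247 0.25342749 0.07746282] [ 3.14116594e+00  7.27226134e-04 -2.07316786e-01] [ 0.25229299  0.83064636 -0.05636582]
[0.48602556 0.23361676 0.03146282]
(50, 20) [204. 213.] [541. 169.]
(50, -20) [223. 162.] [602. 182.]
(-46, 20) [385. 253.] [507. 315.]
(-46, -20) [400. 200.] [568. 328.]
```

View pics/c4.png

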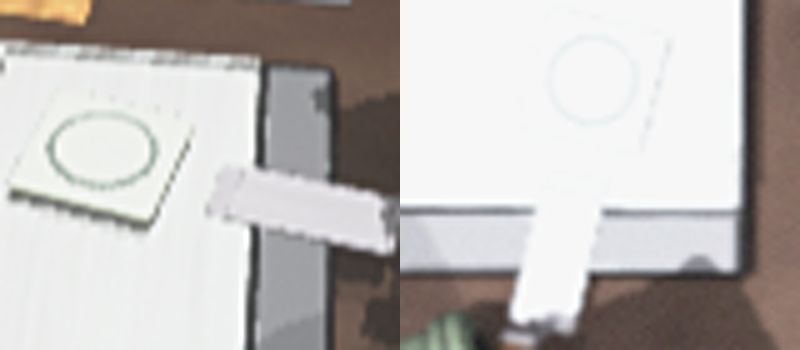

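Emit:
drive_tool:
  increments:
    - [1,[1,0,-0.15],[0,0,0]]
    - [1,[3,0,-0.15],[0,0,0]]
    - [1,[5,-0.05,-0.15],[0,0,0]]
    - [1,[7,-0.05,-0.15],[0,0,0]]
    - [1,[9,-0.05,-0.15],[0,0,0]]
    - [1,[10.5,-0.05,-0.15],[0,0,0]]
    - [1,[11.2,-0.05,-0.15],[0,0,0]]
    - [1,[11.2,-0.05,-0.15],[0,0,0]]
    - [1,[11.2,-0.05,-0.5],[0,0,0]]
    - [1,[11.2,-0.05,-1.2],[0,0,0]]
    - [1,[11.2,-0.05,-2.5],[0,0,0]]
    - [1,[11.2,-0.05,-4],[0,0,0]]

```text
t: 11.28
ee_pos: [0.4968, 0.2312, 0.119]
tcp_rot: [-3.141, -0.0, -0.207]
force: [-0.5, -1.0, -2.2]
finger_gap: 0.0176
finger_force: 55.0
```

```bash
python3 - <<'E'
from h import *
snap('side','s4.png')
cv2.imwrite('pics/c5.png',cv2.resize(cv2.imread('pics/s4.png')[190:290,195:315],(480,400),interpolation=cv2.INTER_CUBIC))
print(sense()['force'])
lift((.60,.10,.074,-.15,0),(.666,-.001,.05,-.1,0),(.666,-.001,.0065,-.1,0),(.666,-.001,.0065,-.1,.096))
E
```

```text
[ 1.48585133 -0.64875136 -0.42096271]
now 11.32 [0.4988 0.2317 0.1215] [-3.139 -0.005 -0.207] gap 0.0177
(np.float64(0.5), np.float64(0.1141), np.float64(0.12), -0.15) -> [2.54, 11.49, 0.14] [-0.002, -0.005, -0.057]
(np.float64(0.5654), np.float64(0.0081), np.float64(0.096), -0.1) -> [11.11, 20.52, 2.55] [-0.002, -0.005, -0.107]
(np.float64(0.5654), np.float64(0.0081), np.float64(0.0525), -0.1) -> [11.09, 20.53, 6.9] [-0.002, -0.005, -0.107]
(np.float64(0.4699), np.float64(0.0177), np.float64(0.0525), -0.1) -> [1.54, 21.55, 6.86] [-0.002, -0.005, -0.107]
```

View pics/c5.png

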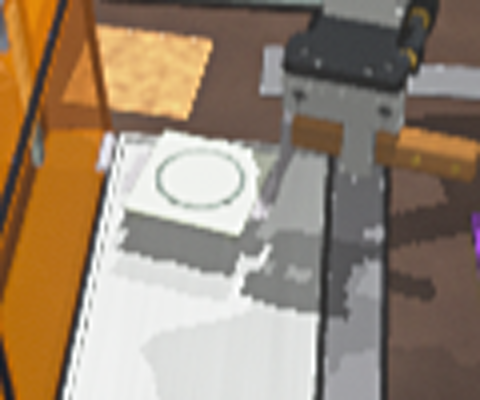

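Emit:
drive_tool:
  increments:
    - [1,[0.3,0.6,0],[0,0,0]]
    - [1,[0.9,1.8,0],[0,0,-0.01]]
    - [1,[1.8,3.6,0],[0,0,-0.02]]
    - [1,[3,5.8,0],[0,0,-0.03]]
    - [1,[4.4,8.2,0],[0,0,-0.04]]
    - [1,[5.8,10.7,0],[0,0,-0.055]]
    - [1,[7.1,13.2,0],[0,0,-0.07]]
    - [1,[8.4,15.6,0],[0,0,-0.085]]
    - [1,[9.6,17.8,0],[0,0,-0.1]]
    - [1,[10.5,19.3,0],[0,0,-0.107]]
    - [1,[11,20.2,0.3],[0,0,-0.107]]
    - [1,[11.1,20.5,1],[0,0,-0.107]]

```text
t: 12.82
ee_pos: [0.5636, 0.0071, 0.1075]
tcp_rot: [-3.141, -0.0, -0.101]
force: [-0.4, -0.7, -1.2]
finger_gap: 0.0176
finger_force: 55.0
```

```bash
python3 - <<'E'
from h import *
lift((.666,-.001,.05,-.1,0),(.666,-.001,.0065,-.1,0),(.666,-.001,.0065,-.1,.096))
E
```

```text
now 12.82 [0.5636 0.0071 0.1075] [-3.141 -0.    -0.101] gap 0.0176
(np.float64(0.5654), np.float64(0.0081), np.float64(0.096), -0.1) -> [0.17, -0.12, 1.15] [-0.0, -0.0, -0.001]
(np.float64(0.5654), np.float64(0.0081), np.float64(0.0525), -0.1) -> [0.16, -0.12, 5.5] [-0.0, -0.0, -0.001]
(np.float64(0.4699), np.float64(0.0177), np.float64(0.0525), -0.1) -> [-9.43, -0.11, 5.5] [-0.0, -0.0, -0.001]
```

Emit:
drive_tool:
  increments:
    - [1,[0.1,-0.1,1],[0,0,0]]
    - [1,[0.1,-0.1,2.2],[0,0,0]]
    - [1,[0.1,-0.1,3.4],[0,0,0]]
    - [1,[0.1,-0.1,4.3],[0,0,0]]
    - [1,[0.1,-0.1,5],[0,0,0]]
    - [1,[0.1,-0.1,5.5],[0,0,0]]
    - [1,[0.1,-0.1,5.5],[0,0,0]]
    - [1,[-1,-0.1,5.5],[0,0,0]]
    - [1,[-3,-0.1,5.5],[0,0,0]]
    - [1,[-5.5,-0.1,5.5],[0,0,0]]
    - [1,[-8,-0.1,5.4],[0,0,0]]
    - [1,[-9.6,-0.1,5.3],[0,0,0]]

```text
t: 14.32
ee_pos: [0.4665, 0.0184, 0.055]
tcp_rot: [-3.142, 0.0, -0.1]
force: [-0.4, 0.0, -1.2]
finger_gap: 0.0178
finger_force: 55.0
```

Emit:
drive_tool:
  increments:
    - [1,[0,0,0],[0,0,0]]
    - [1,[-0.3,0,-1],[0,0,0]]
    - [1,[-0.3,0,-5],[0,0,0]]
    - [1,[-0.3,0,-10],[0,0,0]]
    - [1,[-5,5,-10],[0,0,0]]
    - [1,[-5,5,-10],[0,0,0]]

```text
t: 15.08
ee_pos: [0.4121, -0.0279, 0.1557]
tcp_rot: [3.141, -0.001, -0.103]
force: [0.5, 0.7, -0.9]
finger_gap: 0.0178
finger_force: 55.0
```

```bash
python3 - <<'E'
from h import *
im=snap('top','t5.png'); snap('side','s5.png')
print('blue',blob(im,(95,120,120),(115,255,255),(270,140,420,240),.021))
print('white',ray('top',269,166,.017))
cv2.imwrite('pics/c6.png',cv2.resize(np.hstack([cv2.imread('pics/s5.png')[130:270,190:330],cv2.imread('pics/t5.png')[130:270,260:410]]),None,fx=2.6,fy=2.6,interpolation=cv2.INTER_CUBIC))
go((.5,-.1,.15,0))
E
```

```text
blue [(array([ 0.5911, -0.3666]), array([0.084, 0.085]), 8.4, array([ 0.591 , -0.3665]), 623.0), (array([ 0.6275, -0.1573]), array([0.085, 0.084]), 80.6, array([ 0.6274, -0.1574]), 613.0)]
white [ 0.66608499 -0.00124564  0.017     ]
now 15.18 [ 0.4136 -0.0272  0.1554] [-3.142e+00 -2.000e-03 -1.020e-01] gap 0.018
(0.5, -0.1, 0.15, 0) -> [9.34, 6.36, 0.56] [0.0, -0.002, -0.102]
```

View pics/c6.png

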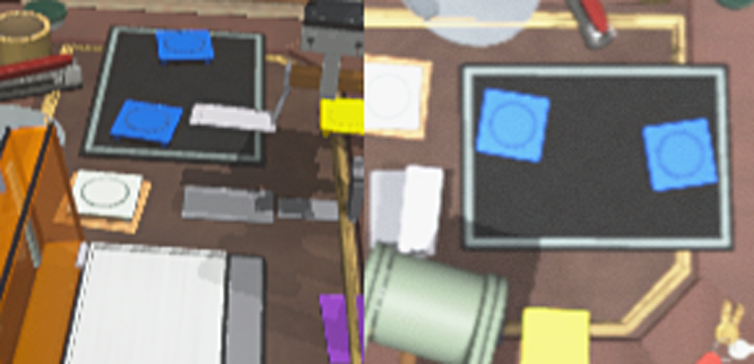

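```bash
python3 - <<'E'
from h import *
lift((.6275,-.1573,.05,-.167,.11),(.6275,-.1573,.0105,-.167,.11))
E
```

```text
now 15.18 [ 0.4136 -0.0272  0.1554] [-3.142e+00 -2.000e-03 -1.020e-01] gap 0.018
(np.float64(0.4193), np.float64(-0.1232), np.float64(0.096), -0.167) -> [1.53, 9.5, 5.95] [-0.0, -0.002, 0.065]
(np.float64(0.4193), np.float64(-0.1232), np.float64(0.0565), -0.167) -> [1.53, 9.5, 9.9] [-0.0, -0.002, 0.065]
```

Emit:
drive_tool:
  increments:
    - [1,[0.5,4,0],[0,0,0.03]]
    - [1,[1.5,9.5,2],[0,0,0.065]]
    - [1,[1.5,9.5,5.9],[0,0,0.065]]
    - [1,[1.5,9.5,8],[0,0,0.065]]
    - [1,[1.5,9.5,8.5],[0,0,0.065]]
    - [1,[1.5,9.5,8.5],[0,0,0.065]]
    - [1,[1.5,9.5,8.5],[0,0,0.065]]
    - [1,[1.5,9.5,8.5],[0,0,0.065]]

```text
t: 16.18
ee_pos: [0.4196, -0.1229, 0.0708]
tcp_rot: [3.141, -0.002, -0.165]
force: [0.0, -0.6, -0.7]
finger_gap: 0.0181
finger_force: 55.0
```

```bash
python3 - <<'E'
from h import *
snap('side','s6.png')
lift((.6275,-.1573,.0105,-.167,.11),(.6275,-.1573,.0105,-.167,0))
im=snap('top','t6.png')
print(blob(im,(95,120,120),(115,255,255),(270,140,420,240),.021))
E
```

```text
now 16.23 [ 0.4194 -0.1228  0.0706] [ 3.141e+00 -2.000e-03 -1.650e-01] gap 0.0174
(np.float64(0.4193), np.float64(-0.1232), np.float64(0.0565), -0.167) -> [-0.0, 0.04, 1.41] [0.001, -0.002, 0.002]
(np.float64(0.5277), np.float64(-0.1415), np.float64(0.0565), -0.167) -> [10.99, 0.06, 1.43] [0.001, -0.002, 0.002]
[(array([ 0.5911, -0.3666]), array([0.084, 0.085]), 8.4, array([ 0.591 , -0.3664]), 627.0), (array([ 0.6275, -0.1573]), array([0.085, 0.084]), 80.6, array([ 0.6274, -0.1574]), 613.5)]
```

Emit:
drive_tool:
  increments:
    - [1,[0,0,0.8],[0,0,0]]
    - [1,[0,0,1.4],[0,0,0]]
    - [1,[0,0,1.4],[0,0,0]]
    - [1,[1,0,1.4],[0,0,0]]
    - [1,[3,0.05,1.4],[0,0,0]]
    - [1,[5.5,0.05,1.4],[0,0,0]]
    - [1,[8,0.05,1.4],[0,0,0]]
    - [1,[10,0.05,1.4],[0,0,0]]
    - [1,[11,0.05,1.4],[0,0,0]]
    - [1,[11,0.05,1.4],[0,0,0]]
    - [1,[11,0.05,1.1],[0,0,0]]
    - [1,[11,0.05,0.6],[0,0,0]]

```text
t: 17.77
ee_pos: [0.5261, -0.1409, 0.0637]
tcp_rot: [-3.141, 0.001, -0.165]
force: [0.4, -0.7, -1.8]
finger_gap: 0.0178
finger_force: 55.0
```

Emit:
drive_tool:
  increments:
    - [1,[0,0,-0.5],[0,0,0]]
    - [1,[0,0,-1.5],[0,0,0]]
    - [1,[0,0,-3],[0,0,0]]
    - [1,[0,0,-5],[0,0,0]]
    - [1,[0,0,-6.5],[0,0,0]]
    - [1,[0,0,-7],[0,0,0]]

```text
t: 18.52
ee_pos: [0.5281, -0.1416, 0.1357]
tcp_rot: [3.141, -0.003, -0.165]
force: [-0.5, 0.4, -1.4]
finger_gap: 0.0173
finger_force: 55.0
```

```bash
python3 - <<'E'
from h import *
im=snap('top','t7.png'); s=sense(); z=s['ee_pos'][2]-.046+.0074; print(z)
print(blob(im,(95,120,120),(115,255,255),(270,140,420,240),z))
lift((.56,0,.09,-.08,0),(.5925,.345,.09,0,0),(.5925,.345,.033,0,0),(.5925,.345,.033,0,.11))
E
```

```text
0.09690187246061091
[(array([ 0.5828, -0.3463]), array([0.08 , 0.081]), 8.4, array([ 0.5827, -0.3462]), 626.0), (array([ 0.6298, -0.1582]), array([0.085, 0.084]), 81.1, array([ 0.6422, -0.1517]), 358.5)]
now 18.57 [ 0.5279 -0.1416  0.1355] [ 3.141e+00 -3.000e-03 -1.650e-01] gap 0.0176
(np.float64(0.4592), np.float64(0.0071), np.float64(0.136), -0.08) -> [-9.22, -13.53, -0.08] [0.001, -0.003, -0.085]
(np.float64(0.4915), np.float64(0.344), np.float64(0.136), 0) -> [-11.58, -47.3, -0.11] [0.001, -0.003, -0.165]
(np.float64(0.4915), np.float64(0.344), np.float64(0.079), 0) -> [-11.59, -47.3, 5.59] [0.001, -0.003, -0.165]
(np.float64(0.3815), np.float64(0.344), np.float64(0.079), 0) -> [-22.44, -45.49, 5.56] [0.001, -0.003, -0.165]
```

Emit:
drive_tool:
  increments:
    - [1,[-0.1,-0.6,0],[0,0,0]]
    - [1,[-0.4,-1.8,0],[0,0,-0.005]]
    - [1,[-0.9,-3.6,0],[0,0,-0.01]]
    - [1,[-1.5,-6,0],[0,0,-0.02]]
    - [1,[-2.2,-9,0],[0,0,-0.03]]
    - [1,[-2.9,-12,0],[0,0,-0.04]]
    - [1,[-3.6,-15,0],[0,0,-0.05]]
    - [1,[-4.4,-18,0],[0,0,-0.06]]
    - [1,[-5.1,-21,0],[0,0,-0.07]]
    - [1,[-5.9,-24,0],[0,0,-0.08]]
    - [1,[-6.6,-27,0],[0,0,-0.09]]
    - [1,[-7.3,-30,0],[0,0,-0.1]]

```text
t: 20.08
ee_pos: [0.5031, 0.1689, 0.1334]
tcp_rot: [-3.141, 0.001, -0.064]
force: [-0.1, -0.1, -1.6]
finger_gap: 0.0179
finger_force: 55.0
```

```bash
python3 - <<'E'
from h import *
lift((.5925,.345,.09,0,0),(.5925,.345,.033,0,0),(.5925,.345,.033,0,.11))
E
```

```text
now 20.07 [0.5031 0.1689 0.1334] [-3.141e+00  1.000e-03 -6.400e-02] gap 0.0179
(np.float64(0.4915), np.float64(0.344), np.float64(0.136), 0) -> [-2.27, -17.4, -0.26] [-0.0, 0.001, -0.064]
(np.float64(0.4915), np.float64(0.344), np.float64(0.079), 0) -> [-2.26, -17.4, 5.44] [-0.0, 0.001, -0.064]
(np.float64(0.3815), np.float64(0.344), np.float64(0.079), 0) -> [-13.24, -16.7, 5.45] [-0.0, 0.001, -0.064]
```

Emit:
drive_tool:
  increments:
    - [1,[-0.3,-2.8,0],[0,0,-0.01]]
    - [1,[-0.7,-5.6,0],[0,0,-0.02]]
    - [1,[-1.1,-8.4,0],[0,0,-0.03]]
    - [1,[-1.4,-11,0],[0,0,-0.04]]
    - [1,[-1.8,-13.4,0],[0,0,-0.05]]
    - [1,[-2,-15.4,0],[0,0,-0.06]]
    - [1,[-2.2,-16.8,0],[0,0,-0.064]]
    - [1,[-2.3,-17.4,0.4],[0,0,-0.064]]
    - [1,[-2.3,-17.4,1.4],[0,0,-0.064]]
    - [1,[-2.3,-17.4,2.8],[0,0,-0.064]]
    - [1,[-2.3,-17.4,3.8],[0,0,-0.064]]
    - [1,[-2.3,-17.4,4.2],[0,0,-0.064]]

```text
t: 21.58
ee_pos: [0.492, 0.341, 0.0902]
tcp_rot: [3.14, 0.002, -0.002]
force: [0.2, -0.6, -2.2]
finger_gap: 0.0178
finger_force: 55.0
```

```bash
python3 - <<'E'
from h import *
im=snap('top','t8.png'); s=sense(); z=s['ee_pos'][2]-.046+.0074
print(blob(im,(95,120,120),(115,255,255),(120,140,260,240),z))
lift((.5925,.345,.033,0,0),(.5925,.345,.033,0,.11))
E
```

```text
[(array([0.5944, 0.34  ]), array([0.071, 0.074]), 0.2, array([0.5951, 0.3397]), 470.0)]
now 21.62 [0.4921 0.3411 0.0902] [ 3.14e+00  2.00e-03 -2.00e-03] gap 0.0177
(np.float64(0.4915), np.float64(0.344), np.float64(0.079), 0) -> [-0.06, -0.3, 1.12] [0.001, 0.002, -0.002]
(np.float64(0.3815), np.float64(0.344), np.float64(0.079), 0) -> [-11.06, -0.28, 1.14] [0.001, 0.002, -0.002]
```

Emit:
drive_tool:
  increments:
    - [1,[0,0,0.5],[0,0,0]]
    - [1,[0,0,0.9],[0,0,0]]
    - [1,[0,0,1.15],[0,0,0]]
    - [1,[0,0,1.15],[0,0,0]]
    - [1,[-0.8,0,1.15],[0,0,0]]
    - [1,[-2.5,0,1.1],[0,0,0]]
    - [1,[-5,0,1.1],[0,0,0]]
    - [1,[-8,0,1.1],[0,0,0]]
    - [1,[-10.5,0,1],[0,0,0]]
    - [1,[-12,0,0],[0,0,0]]
    - [1,[-12,3,-4],[0,0,-0.05]]
    - [1,[-10,9,-7],[0,0,-0.1]]

```text
t: 23.12
ee_pos: [0.3905, 0.2592, 0.161]
tcp_rot: [-3.14, -0.003, 0.105]
force: [2.1, -0.1, -1.4]
finger_gap: 0.0177
finger_force: 55.0
```

```bash
python3 - <<'E'
from h import *
im=snap('top','t9.png')
print('bed',blob(im,(95,60,100),(115,255,255),(120,150,250,240),.044),'mat',blob(im,(95,120,120),(115,255,255),(270,140,420,240),.021))
lift((.591,-.3665,.09,.147,.12),(.591,-.3665,.02,.147,.11))
E
```

```text
bed [(array([0.5969, 0.3415]), array([0.075, 0.08 ]), 0.2, array([0.5969, 0.3413]), 540.5)] mat [(array([ 0.5911, -0.3666]), array([0.084, 0.085]), 8.4, array([ 0.591 , -0.3665]), 623.0)]
now 23.18 [0.3952 0.2535 0.1644] [ 3.138 -0.01   0.1  ] gap 0.0176
(np.float64(0.3725), np.float64(-0.3999), np.float64(0.136), 0.147) -> [-8.83, 64.77, 2.97] [0.004, -0.01, -0.047]
(np.float64(0.3824), np.float64(-0.3984), np.float64(0.066), 0.147) -> [-7.9, 64.7, 9.98] [0.004, -0.01, -0.047]
```

Emit:
drive_tool:
  increments:
    - [1,[-0.5,5,0],[0,0,0]]
    - [1,[-1.2,11,0],[0,0,0]]
    - [1,[-2,17,0],[0,0,0]]
    - [1,[-2.8,23,0],[0,0,0]]
    - [1,[-3.6,29,0],[0,0,-0.02]]
    - [1,[-4.4,35,0],[0,0,-0.03]]
    - [1,[-5.2,41,0],[0,0,-0.04]]
    - [1,[-6.2,47,0],[0,0,-0.047]]
    - [1,[-7,53,1],[0,0,-0.047]]
    - [1,[-7.8,59,2],[0,0,-0.047]]
    - [1,[-8.5,63,3],[0,0,-0.047]]
    - [1,[-8.5,64.7,5],[0,0,-0.047]]

```text
t: 24.68
ee_pos: [0.3701, -0.3975, 0.1099]
tcp_rot: [3.137, -0.002, 0.143]
force: [0.7, -0.2, -1.5]
finger_gap: 0.0176
finger_force: 55.0
```

Emit:
drive_tool:
  increments:
    - [1,[0.3,0,2],[0,0,0]]
    - [1,[0.3,0,4],[0,0,0]]
    - [1,[0.3,0,4.5],[0,0,0]]
    - [1,[0.3,0,4.5],[0,0,0]]
    - [1,[0.3,0,4.5],[0,0,0]]

```text
t: 25.3
ee_pos: [0.3734, -0.3941, 0.0648]
tcp_rot: [3.139, -0.001, 0.146]
force: [-0.2, 0.3, -0.9]
finger_gap: 0.0175
finger_force: 55.0
```

```bash
python3 - <<'E'
from h import *
im=snap('top','t10.png')
print('mat',blob(im,(95,120,120),(115,255,255),(270,140,420,240),.021),sense()['force'])
lift((.591,-.3665,.0105,.147,.11),(.591,-.3665,.0105,.147,0))
E
```

```text
mat [(array([ 0.5911, -0.3664]), array([0.084, 0.085]), 8.4, array([ 0.5909, -0.3664]), 625.0)] [-0.35555908  0.12352405 -0.82535109]
now 25.35 [ 0.3734 -0.3941  0.0648] [ 3.139e+00 -1.000e-03  1.460e-01] gap 0.0175
(np.float64(0.3824), np.float64(-0.3984), np.float64(0.0565), 0.147) -> [0.83, 0.55, 0.83] [0.002, -0.001, -0.001]
(np.float64(0.4912), np.float64(-0.3823), np.float64(0.0565), 0.147) -> [11.83, 0.54, 0.84] [0.002, -0.001, -0.001]
```

Emit:
drive_tool:
  increments:
    - [1,[0,0.5,0.4],[0,0,0]]
    - [1,[0,0.5,0.8],[0,0,0]]
    - [1,[0,0.5,0.8],[0,0,0]]
    - [1,[1,0.5,0.8],[0,0,0]]
    - [1,[3,0.5,0.8],[0,0,0]]
    - [1,[5.5,0.5,0.8],[0,0,0]]
    - [1,[8.5,0.5,0.8],[0,0,0]]
    - [1,[10.8,0.5,0.8],[0,0,0]]
    - [1,[11.8,0.5,0.8],[0,0,0]]
    - [1,[11.8,0.5,0.8],[0,0,0]]
    - [1,[11.8,0.5,0.5],[0,0,0]]
    - [1,[11.8,0.5,0],[0,0,0]]

```text
t: 26.85
ee_pos: [0.4893, -0.3812, 0.0635]
tcp_rot: [-3.141, 0.001, 0.145]
force: [-0.7, 0.4, -1.1]
finger_gap: 0.0177
finger_force: 55.0
```

Emit:
drive_tool:
  increments:
    - [1,[0,0,-0.5],[0,0,0]]
    - [1,[0,0,-1.5],[0,0,0]]
    - [1,[0,0,-3],[0,0,0]]
    - [1,[0,0,-5],[0,0,0]]
    - [1,[0,0,-6.5],[0,0,0]]
    - [1,[0,0,-7],[0,0,0]]

```text
t: 27.6
ee_pos: [0.4911, -0.3821, 0.1359]
tcp_rot: [3.139, -0.002, 0.146]
force: [-0.4, 0.3, -1.4]
finger_gap: 0.0176
finger_force: 55.0
```

```bash
python3 - <<'E'
from h import *
im=snap('top','t11.png'); s=sense(); z=s['ee_pos'][2]-.046+.0074; print(z)
print(blob(im,(95,120,120),(115,255,255),(270,140,420,240),z))
lift((.61,-.1,.09,.1,0),(.5925,.20,.09,0,0))
E
```

```text
0.09707494108253731
[(array([ 0.5928, -0.3664]), array([0.082, 0.083]), 6.7, array([ 0.5932, -0.3663]), 622.0)]
now 27.65 [ 0.491  -0.3819  0.1357] [ 3.139e+00 -2.000e-03  1.460e-01] gap 0.0179
(np.float64(0.5096), np.float64(-0.1111), np.float64(0.136), 0.1) -> [5.78, -26.52, -0.09] [0.002, -0.002, 0.046]
(np.float64(0.4915), np.float64(0.199), np.float64(0.136), 0) -> [8.5, -57.47, -0.16] [0.002, -0.002, 0.146]
```

Emit:
drive_tool:
  increments:
    - [1,[0.1,-0.6,0],[0,0,0]]
    - [1,[0.3,-1.8,0],[0,0,0.005]]
    - [1,[0.5,-3.6,0],[0,0,0.01]]
    - [1,[0.9,-6,0],[0,0,0.015]]
    - [1,[1.3,-9,0],[0,0,0.02]]
    - [1,[1.8,-12,0],[0,0,0.03]]
    - [1,[2.2,-15,0],[0,0,0.04]]
    - [1,[2.6,-18,0],[0,0,0.05]]
    - [1,[3.1,-21,0],[0,0,0.055]]
    - [1,[3.5,-24,0],[0,0,0.06]]
    - [1,[4,-27,0],[0,0,0.07]]
    - [1,[4.4,-30,0],[0,0,0.08]]

```text
t: 29.15
ee_pos: [0.4894, -0.0755, 0.1335]
tcp_rot: [-3.141, 0.0, 0.066]
force: [0.1, -0.1, -1.9]
finger_gap: 0.0174
finger_force: 55.0
```

```bash
python3 - <<'E'
from h import *
lift((.5925,.20,.09,0,0))
E
```

```text
now 29.15 [ 0.4894 -0.0755  0.1335] [-3.141  0.     0.066] gap 0.0174
(np.float64(0.4915), np.float64(0.199), np.float64(0.136), 0) -> [2.03, -27.37, -0.24] [-0.0, 0.0, 0.066]
```

Emit:
drive_tool:
  increments:
    - [1,[0.2,-3,0],[0,0,0.005]]
    - [1,[0.4,-6,0],[0,0,0.01]]
    - [1,[0.7,-9,0],[0,0,0.02]]
    - [1,[0.9,-12,0],[0,0,0.03]]
    - [1,[1.1,-15,0],[0,0,0.035]]
    - [1,[1.3,-18,0],[0,0,0.045]]
    - [1,[1.5,-20.7,0],[0,0,0.05]]
    - [1,[1.7,-23,0],[0,0,0.055]]
    - [1,[1.8,-25,0],[0,0,0.06]]
    - [1,[1.9,-26.4,0],[0,0,0.066]]
    - [1,[1.9,-27.1,0.5],[0,0,0.066]]
    - [1,[1.9,-27.3,1.5],[0,0,0.066]]

```text
t: 30.65
ee_pos: [0.4912, 0.196, 0.1184]
tcp_rot: [-3.142, -0.001, 0.0]
force: [0.2, 0.3, -1.2]
finger_gap: 0.0174
finger_force: 55.0
```

```bash
python3 - <<'E'
from h import *
lift((.5925,.20,.033,0,0))
E
```

```text
now 30.65 [0.4912 0.196  0.1184] [-3.142e+00 -1.000e-03  0.000e+00] gap 0.0174
(np.float64(0.4915), np.float64(0.199), np.float64(0.079), 0) -> [0.03, -0.3, 3.94] [-0.0, -0.001, 0.0]
```

Emit:
drive_tool:
  increments:
    - [1,[0,0,1],[0,0,0]]
    - [1,[0,0,2],[0,0,0]]
    - [1,[0,0,2.7],[0,0,0]]
    - [1,[0,0,2.9],[0,0,0]]
    - [1,[0,0,2.9],[0,0,0]]

```text
t: 31.28
ee_pos: [0.4913, 0.1956, 0.0895]
tcp_rot: [3.142, -0.0, -0.0]
force: [-0.1, -0.6, -2.2]
finger_gap: 0.0176
finger_force: 55.0
```

```bash
python3 - <<'E'
from h import *
lift((.5925,.20,.033,0,0))
im=snap('top','t12.png');print('bed',blob(im,(95,60,100),(115,255,255),(120,150,250,240),.05))
E
```

```text
now 31.27 [0.4913 0.1956 0.0895] [ 3.142 -0.    -0.   ] gap 0.0176
(np.float64(0.4915), np.float64(0.199), np.float64(0.079), 0) -> [0.02, -0.34, 1.05] [0.0, -0.0, -0.0]
bed [(array([0.5953, 0.194 ]), array([0.077, 0.077]), 0.3, array([0.5981, 0.1898]), 458.0), (array([0.5946, 0.3392]), array([0.077, 0.078]), 0.3, array([0.5953, 0.3393]), 554.0)]
```

Emit:
drive_tool:
  increments:
    - [1,[0,0,0.5],[0,0,0]]
    - [1,[0,0,0.9],[0,0,0]]
    - [1,[0,0,1.1],[0,0,0]]
    - [1,[0,0,1.1],[0,0,0]]
    - [1,[-0.8,0,1.1],[0,0,0]]
    - [1,[-2.5,0,1.05],[0,0,0]]
    - [1,[-5,0,1.05],[0,0,0]]
    - [1,[-8,0,1.05],[0,0,0]]
    - [1,[-10.5,0,1],[0,0,0]]
    - [1,[-12,0,0],[0,0,0]]
    - [1,[-12,1,-4],[0,0,0]]
    - [1,[-11,6,-6],[0,0,0]]

```text
t: 32.83
ee_pos: [0.3815, 0.1368, 0.1517]
tcp_rot: [-3.14, -0.004, 0.005]
force: [0.1, 0.1, -1.4]
finger_gap: 0.0175
finger_force: 55.0
```

```bash
python3 - <<'E'
from h import *
im=snap('top','t13.png');snap('side','s13.png')
print('bed',blob(im,(95,60,100),(115,255,255),(120,150,250,240),.044),'mat',blob(im,(95,120,120),(115,255,255),(270,140,420,240),.021))
cv2.imwrite('pics/c7.png',cv2.resize(np.hstack([cv2.imread('pics/s13.png')[180:330,180:330],cv2.imread('pics/t13.png')[130:280,120:290]]),None,fx=2.4,fy=2.4,interpolation=cv2.INTER_CUBIC))
go((.4116,-.0106,.13,.003),(.4116,-.0106,.0505,.003))
E
```

```text
bed [(array([0.5943, 0.1936]), array([0.075, 0.074]), 0.9, array([0.5942, 0.1935]), 528.5), (array([0.5969, 0.3408]), array([0.075, 0.078]), 0.3, array([0.5971, 0.3412]), 535.5)] mat []
now 32.92 [0.3839 0.1331 0.1525] [ 3.141 -0.007 -0.004] gap 0.0174
(0.4116, -0.0106, 0.13, 0.003) -> [2.82, 14.35, 2.29] [0.001, -0.007, -0.007]
(0.4116, -0.0106, 0.0505, 0.003) -> [2.77, 14.35, 10.24] [0.001, -0.007, -0.007]
```

View pics/c7.png

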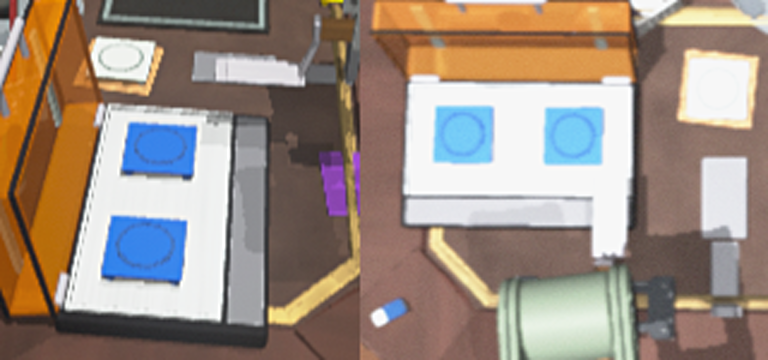

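Emit:
drive_tool:
  increments:
    - [1,[0.5,4,0],[0,0,0]]
    - [1,[1.8,9,1],[0,0,0]]
    - [1,[2.8,13,2],[0,0,0]]
    - [1,[2.8,14.3,3],[0,0,0]]
    - [1,[2.8,14.3,5],[0,0,0]]
    - [1,[2.8,14.3,6.5],[0,0,0]]
    - [1,[2.8,14.3,6.5],[0,0,0]]
    - [1,[2.8,14.3,6.5],[0,0,0]]

```text
t: 33.92
ee_pos: [0.4093, -0.0068, 0.0848]
tcp_rot: [-3.142, -0.0, 0.001]
force: [-0.9, 0.2, -0.5]
finger_gap: 0.0177
finger_force: 55.0
```

```bash
python3 - <<'E'
from h import *
go((.4116,-.0106,.051,.003))
E
```

```text
now 33.92 [ 0.4093 -0.0068  0.0848] [-3.142e+00 -0.000e+00  1.000e-03] gap 0.0177
(0.4116, -0.0106, 0.051, 0.003) -> [0.23, 0.38, 3.38] [-0.0, -0.0, -0.002]
```

Emit:
drive_tool:
  increments:
    - [1,[0.2,0.4,0.3],[0,0,0]]
    - [1,[0.2,0.4,1.3],[0,0,0]]
    - [1,[0.2,0.4,2.3],[0,0,0]]
    - [1,[0.2,0.4,3],[0,0,0]]
    - [1,[0.2,0.4,3.4],[0,0,0]]
    - [1,[0.2,0.4,3.4],[0,0,0]]
    - [1,[0.2,0.4,3.4],[0,0,0]]

```text
t: 34.8
ee_pos: [0.4115, -0.0114, 0.0507]
tcp_rot: [3.142, -0.001, -0.0]
force: [-1.1, 0.5, -0.1]
finger_gap: 0.0176
finger_force: 55.0
```

Emit:
drive_tool:
  increments:
    - [0.6,[0,0,0],[0,0,0]]
    - [0.6,[0,0,0],[0,0,0]]
    - [0.6,[0,0,0],[0,0,0]]
    - [0.6,[0,0,-2],[0,0,0]]
    - [0.6,[0,0,-6],[0,0,0]]
    - [0.6,[0,0,-11],[0,0,0]]
    - [0.68,[3,-4,-16],[0,0,-0.18]]
    - [0.68,[7,-8,-21],[0,0,-0.36]]
    - [0.68,[11,-12,-25],[0,0,-0.54]]
    - [0.68,[15,-16,-26],[0,0,-0.72]]
    - [0.68,[19,-20,-26],[0,0,-0.9]]
    - [0.68,[23,-24,-26],[0,0,-1.08]]

```text
t: 36.3
ee_pos: [0.6371, 0.2245, 0.3114]
tcp_rot: [3.14, -0.001, 1.086]
force: [0.9, -0.7, 0.7]
finger_gap: 0.0299
finger_force: 0.0
```

```bash
python3 - <<'E'
from h import *
im=snap('side','s14.png')
cv2.imwrite('pics/c8.png',cv2.resize(im[150:330,170:350,::-1],None,fx=3,fy=3,interpolation=cv2.INTER_CUBIC))
go((.726,.2665,.29,1.571),(.726,.2665,.205,1.571))
E
```

```text
now 36.35 [0.6408 0.23   0.306 ] [-3.140e+00 -3.000e-03  1.094e+00] gap 0.0302
(0.726, 0.2665, 0.29, 1.571) -> [7.15, 5.9, 1.62] [-0.001, -0.004, -0.477]
(0.726, 0.2665, 0.205, 1.571) -> [7.12, 5.91, 10.12] [-0.001, -0.004, -0.477]
```

View pics/c8.png

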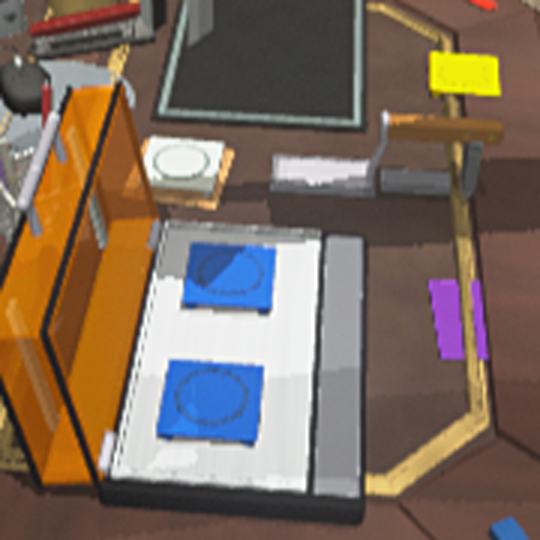

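The lifter is home on its rest, both blues are on the bed and the white is on the cork. Next I'll shut the hood.

Emit:
drive_tool:
  increments:
    - [0.68,[3,2.5,-1],[0,0,-0.17]]
    - [0.68,[6,5,-1],[0,0,-0.34]]
    - [0.68,[7.1,5.9,0],[0,0,-0.477]]
    - [0.68,[7.1,5.9,0],[0,0,-0.477]]
    - [0.68,[7.1,5.9,2],[0,0,-0.477]]
    - [0.68,[7.1,5.9,5],[0,0,-0.477]]
    - [0.68,[7.1,5.9,8],[0,0,-0.477]]
    - [0.68,[7.1,5.9,10],[0,0,-0.477]]
    - [0.68,[7.1,5.9,10],[0,0,-0.477]]
    - [1,[7.1,5.9,10],[0,0,-0.477]]
    - [1,[7.1,5.9,10],[0,0,-0.477]]
    - [1,[7.1,5.9,10],[0,0,-0.477]]
  squeeze: 15

```text
t: 37.85
ee_pos: [0.7205, 0.2575, 0.2106]
tcp_rot: [-3.141, 0.0, 1.556]
force: [0.1, 0.3, -0.5]
finger_gap: 0.0037
finger_force: 0.0
```

```bash
python3 - <<'E'
from h import *
s=sense();p=np.array(s['ee_pos']);print(p,s['tcp_rot'],s['force'],s['finger_gap'])
# from current angle by bar position, hinge (.673,.03); grasp centre z = tcp+.019
H=np.array([.673,.03]);b=np.array([H[0]-p[0],p[2]+.019-H[1]]);r=np.hypot(*b);a=np.arctan2(b[1],b[0]);print('r',r,'theta',a-.1726)
for th in np.linspace(a,.1726-.01,11)[1:]:
    q=np.array([H[0]-r*np.cos(th),H[1]+r*np.sin(th)-.019]);print(round(th-.1726,2),np.round((q[0]-p[0])*100,1),np.round(-(q[1]-p[2])*100,1))
E
```

```text
[0.72048112 0.25751807 0.21056628] [-3.14127635e+00  5.39528929e-05  1.55557547e+00] [ 0.08070739  0.25970382 -0.47257656] 0.00374884843476413
r 0.2051369183136129 theta 1.63177513531038
1.47 -3.3 -0.5
1.3 -6.7 -0.5
1.14 -10.0 0.1
0.98 -13.2 1.3
0.81 -16.1 2.9
0.65 -18.8 5.0
0.48 -21.0 7.5
0.32 -22.8 10.3
0.15 -24.2 13.4
-0.01 -25.0 16.6
```

```bash
python3 - <<'E'
from h import *
snap('side','s15.png');t=snap('top','t15.png')
cv2.imwrite('pics/c9.png',np.hstack([cv2.resize(cv2.imread('pics/s15.png')[110:260,140:270],(390,450)),cv2.resize(cv2.imread('pics/t15.png')[90:200,120:260],(390,306)).repeat(1,0) if 0 else cv2.resize(cv2.imread('pics/s14.png')[110:260,140:270],(390,450))]))
for th in(1.5,1.6,1.7):
  for y in(.2135,.3235):
    f=.195*np.cos(th)-.034*np.sin(th);h=.195*np.sin(th)+.034*np.cos(th)
    print(th,y,(np.array(proj('side',(.673-f,y,.03+h)))-[140,110])*3)
E
```

```text
1.5 0.2135 [197.16608115 231.67907755]
1.5 0.3235 [171.76744751 317.00130767]
1.6 0.2135 [173.40219348 233.30480735]
1.6 0.3235 [145.77204079 318.52440488]
1.7 0.2135 [150.42360038 236.90115028]
1.7 0.3235 [120.6873249  322.10724944]
```

View pics/c9.png

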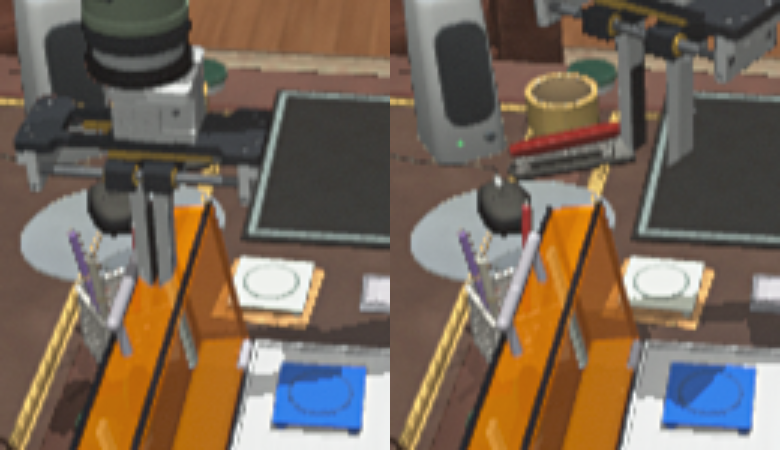

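The hood has swung on to about 1.73 rad, so the bar is at x≈0.7375 and the fingers closed in front of it. I'll back up and pinch again.

Emit:
drive_tool:
  increments:
    - [1,[0,0,-2],[0,0,0]]
    - [0.64,[0,0,-5],[0,0,0]]
    - [0.64,[0.5,1,-5],[0,0,0]]
    - [0.64,[0.9,1.8,-5],[0,0,0]]
    - [0.64,[0.9,1.8,-5],[0,0,0]]
    - [0.64,[0.9,1.8,-3],[0,0,0]]
    - [0.64,[0.9,1.8,-1],[0,0,0]]
    - [0.64,[0.9,1.8,0.7],[0,0,0]]
    - [0.64,[0.9,1.8,0.9],[0,0,0]]
    - [1,[0.9,1.8,0.9],[0,0,0]]
    - [1,[0.9,1.8,0.9],[0,0,0]]
    - [1,[0.9,1.8,0.9],[0,0,0]]

```text
t: 39.45
ee_pos: [0.7406, 0.2667, 0.2032]
tcp_rot: [3.137, -0.001, 1.557]
force: [2.1, 0.1, 0.9]
finger_gap: 0.0109
finger_force: 15.0
```

```bash
cat > arc.py <<'E'
from h import *
s=sense();p=np.array(s['ee_pos']);print(p,s['tcp_rot'],s['force'],s['finger_gap'],s['finger_force'])
H=np.array([.673,.03]);b=np.array([H[0]-p[0],p[2]+.019-H[1]]);r=np.hypot(*b);a=np.arctan2(b[1],b[0]);print('r',r,'theta',a-.1726)
r=.198
for th in np.linspace(a,.1726-.01,13)[1:]:
    q=np.array([H[0]-r*np.cos(th),H[1]+r*np.sin(th)-.019]);print(round(th-.1726,2),np.round((q[0]-p[0])*100,1),np.round(-(q[1]-p[2])*100,1))
E
python3 arc.py
```

```text
[0.74055773 0.26666611 0.20319441] [ 3.13717941e+00 -8.60193542e-04  1.55677692e+00] [2.07456409 0.11740426 0.89799525] 0.010852194870567173 15.000358521938324
r 0.20372220715986222 theta 1.736213301258072
1.59 -3.0 -0.2
1.45 -5.8 -0.6
1.3 -8.7 -0.5
1.15 -11.5 0.0
1.01 -14.3 0.9
0.86 -16.9 2.2
0.72 -19.2 3.8
0.57 -21.3 5.8
0.43 -23.1 8.1
0.28 -24.6 10.5
0.14 -25.6 13.2
-0.01 -26.3 16.0
```

Emit:
drive_tool:
  increments:
    - [1,[0,-1.5,-0.3],[0,0,0]]
    - [1,[0,-4.4,-0.8],[0,0,0]]
    - [1,[0,-7.2,-1.1],[0,0,0]]
    - [1,[0,-10.1,-0.9],[0,0,0]]
    - [1,[0,-12.9,-0.2],[0,0,0]]
    - [1,[0,-15.6,0.9],[0,0,0]]
    - [1,[0,-18,2.4],[0,0,0]]
    - [1,[0,-20.3,4.2],[0,0,0]]
    - [1,[0,-22.2,6.4],[0,0,0]]
    - [1,[0,-23.8,8.7],[0,0,0]]
    - [1,[0,-25.1,11.3],[0,0,0]]
    - [1,[0,-25.9,14],[0,0,0]]

```text
t: 40.95
ee_pos: [0.4806, 0.2694, 0.0621]
tcp_rot: [3.139, 0.001, 1.558]
force: [1.3, -2.9, 2.2]
finger_gap: 0.0101
finger_force: 15.0
```

Emit:
drive_tool:
  increments:
    - [1,[0,-0.3,1],[0,0,0]]
    - [1,[0,-0.3,1.6],[0,0,0]]
    - [1,[0,-0.3,1.8],[0,0,0]]
    - [1,[0,-0.3,1.8],[0,0,0]]

```text
t: 41.45
ee_pos: [0.4781, 0.2708, 0.0473]
tcp_rot: [3.141, -0.001, 1.557]
force: [-5.1, -4.2, 16.8]
finger_gap: 0.0103
finger_force: 15.0
```

```bash
python3 arc.py|head -2; python3 -c "
from h import *
go((.477,.2665,.049,1.571))"
```

```text
[0.47808441 0.27082087 0.04727125] [ 3.14094019e+00 -8.55477111e-04  1.55677620e+00] [-5.13424767 -4.1638127  16.76543356] 0.01032738224696235 15.008657276630402
r 0.1982616758647316 theta 0.011382556419280238
now 41.45 [0.4781 0.2708 0.0473] [ 3.141e+00 -1.000e-03  1.557e+00] gap 0.0103
(0.477, 0.2665, 0.049, 1.571) -> [-0.43, -0.1, -0.17] [0.001, -0.001, -0.014]
```

Emit:
drive_tool:
  increments:
    - [0.68,[0,0,-0.2],[0,0,0]]
    - [0.68,[0,0,-0.2],[0,0,0]]
    - [0.68,[0,0,-0.2],[0,0,0]]
    - [0.68,[0,0,-3],[0,0,0]]
    - [0.68,[0,0,-7],[0,0,0]]
    - [1,[0,1,-10],[0,0,0]]
    - [1,[0,6,-10],[0,0,0]]
    - [1,[0,11.4,-10],[0,0,0]]
    - [1,[0,11.4,-8],[0,0,0]]
    - [1,[0,11.4,-6.5],[0,0,0]]
    - [1,[0,11.4,-6.5],[0,0,0]]
    - [1,[0,11.4,-6.5],[0,0,0]]

```text
t: 42.95
ee_pos: [0.5901, 0.2689, 0.1084]
tcp_rot: [-3.141, 0.0, 1.558]
force: [-0.1, -0.3, 0.7]
finger_gap: 0.0003
finger_force: 0.0
```

```bash
python3 - <<'E'
from h import *
go((.5925,.2695,.095,1.571),(.5925,.2695,.082,1.571)); print(sense()['force'])
im=snap('side','s16.png'); print(blob(im,(50,100,60),(85,255,255),(215,230,280,270),.088,'side',amin=20), proj('side',(.5925,.2695,.088)))
E
```

```text
now 42.95 [0.5901 0.2689 0.1084] [-3.141  0.     1.558] gap 0.0003
(0.5925, 0.2695, 0.095, 1.571) -> [0.07, 0.24, 1.34] [-0.001, 0.0, -0.013]
(0.5925, 0.2695, 0.082, 1.571) -> [0.07, 0.24, 2.64] [-0.001, 0.0, -0.013]
[-0.11581497 -0.26579633  0.71655437]
[(array([0.5921, 0.2656]), array([0.025, 0.029]), 4.8, array([0.5919, 0.2672]), 60.0)] (np.float64(244.650139438656), np.float64(248.0477297151486))
```

Emit:
drive_tool:
  increments:
    - [1,[0.1,0.2,0.8],[0,0,0]]
    - [1,[0.1,0.2,1.3],[0,0,0]]
    - [1,[0.1,0.2,1.6],[0,0,0]]
    - [1,[0.1,0.2,1.8],[0,0,0]]
    - [1,[0.1,0.2,1.8],[0,0,0]]

```text
t: 43.62
ee_pos: [0.5933, 0.2698, 0.091]
tcp_rot: [3.141, -0.0, 1.557]
force: [-1.2, 0.0, 3.9]
finger_gap: 0.0007
finger_force: 2.2
```

Contact: the button is being pressed at about 4 N. I'll go a little deeper.

Emit:
drive_tool:
  increments:
    - [1,[0,0,0.2],[0,0,0]]
    - [1,[0,0,0.4],[0,0,0]]
    - [1,[0,0,0.5],[0,0,0]]
    - [1,[0,0,0.5],[0,0,0]]

```text
t: 44.12
ee_pos: [0.5935, 0.2698, 0.0899]
tcp_rot: [3.141, -0.0, 1.557]
force: [-8.7, -2.3, 19.5]
finger_gap: 0.0008
finger_force: 10.1
```

Emit:
drive_tool:
  increments:
    - [1,[0,0,0.3],[0,0,0]]
    - [1,[0,0,-1],[0,0,0]]
    - [1,[0,0,-5],[0,0,0]]
    - [1,[0,0,-10],[0,0,0]]
    - [1,[-6,-5,-13],[0,0,0]]
    - [1,[-12,-10,-13],[0,0,0]]
    - [1,[-18,-15,-13],[0,0,0]]
    - [1,[-24,-18,-13],[0,0,0]]
    - [1,[-30,-18,-13],[0,0,0]]
    - [1,[-36,-18,-13],[0,0,0]]
    - [1,[-42,-18,-13],[0,0,0]]
    - [1,[-42,-18,-13],[0,0,0]]

```text
t: 45.62
ee_pos: [0.4064, -0.1504, 0.215]
tcp_rot: [-3.141, 0.001, 1.554]
force: [0.9, 1.4, 0.8]
finger_gap: 0.0008
finger_force: 0.0
```

```bash
python3 - <<'E'
from h import *
snap('top','t17.png');snap('side','s17.png')
cv2.imwrite('pics/c10.png',cv2.resize(np.hstack([cv2.imread('pics/s17.png')[180:330,180:340],cv2.imread('pics/t17.png')[130:280,120:290]]),None,fx=2.4,fy=2.4,interpolation=cv2.INTER_CUBIC))
s=sense();print(s['t'],s['ee_pos'],s['force'])
E
```

```text
45.725 [ 0.40658505 -0.151598    0.21487985] [-0.34012205  0.26621331 -0.33062047]
```

View pics/c10.png

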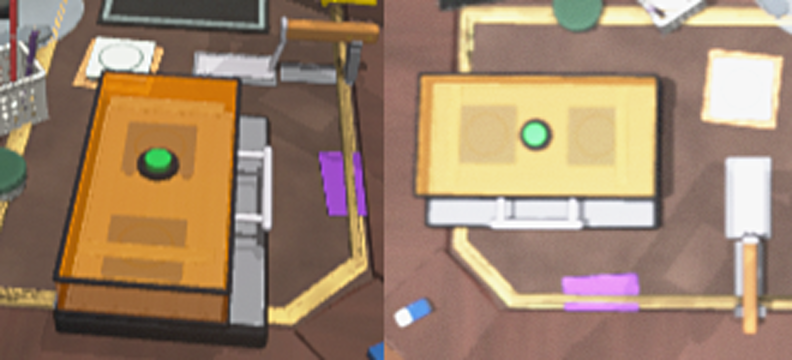

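```bash
python3 - <<'E'
from h import *
for a,b in(('s0','s17'),('t0','t17')):
    A,B=[cv2.cvtColor(cv2.imread(f'pics/{n}.png'),cv2.COLOR_BGR2GRAY).astype(np.float32) for n in(a,b)]
    roi=(slice(205,320),slice(200,300)) if a=='s0' else (slice(155,230),slice(130,240))
    print(a,cv2.phaseCorrelate(A[roi].copy(),B[roi].copy()))
    A8,B8=A[roi],B[roi]
for n in('s0','s17'):
    im=cv2.cvtColor(cv2.imread(f'pics/{n}.png'),cv2.COLOR_BGR2RGB)
    print(n,blob(im,(50,100,60),(85,255,255),(215,230,280,270),.09,'side',amin=20))
    h=cv2.cvtColor(im,cv2.COLOR_RGB2HSV); w=cv2.inRange(h,(0,0,190),(180,40,255))[225:285,285:296]; ys,xs=np.nonzero(w); print('bar',xs.mean()+285,ys.mean()+225,len(xs))
E
```

```text
s0 ((0.06451831707322242, 0.0861808930949195), 0.9280556865533193)
t0 ((0.0023600198965070263, 0.4914029812912801), 0.9269140514797635)
s0 [(array([0.5907, 0.2656]), array([0.028, 0.033]), 5.5, array([0.591 , 0.2656]), 78.5)]
bar 290.2096774193548 257.6693548387097 124
s17 [(array([0.5907, 0.2656]), array([0.028, 0.033]), 5.5, array([0.5909, 0.2656]), 79.0)]
bar 290.2096774193548 257.6693548387097 124
```

The hood's bar and button sit exactly where they were when it was shut at the start, so I'm handing in.

```bash
python3 -c "
from workcell import *
print(hand_in())"
```

```text
the job is handed in; nothing more can be done
None
```

The job is handed in: both blue coasters are on the bed under the shut hood, the white one is on the cork pad, the start button was pressed fully, and the lifter is back on its rest; the hand-in returned no verdict.

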